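Snap the bobbin tray's lid shut all round

TASK

The lavender bobbin tray's clear lid is in place, but the four violet rim sections around it (front, back and both ends) still stand up. Press each section down with the fingertips until it clicks and all four lie flat and shut, leaving the tray standing where it is: do not lift, carry or shove it. Leave everything else on the table alone and finish clear of it all.

Things in the scene. Friction and masses are not known exactly. Their poses are not given: they have to be found in the camera images.
- tray: loose lavender bobbin tray, about 0.5 kg, 116 (x) by 160 (y) by 31 mm high; origin under its centre, z up. Flat clear white-edged lid panel, 84 (x) by 128 mm (y), top 31 mm up, bobbins seen through it. Along each side a violet rim section, 3 mm thick, hinged at the panel's edge (42 mm from the centre in x, 64 mm in y), reaching 20 mm outward, with a 10 mm skirt at its outer edge
- rim_front (a joint): hinge angle of the rim section along the tray's front (-x of the tray), 124 mm long: 0 is shut, level with the lid panel; 0.55 is sprung up, outer edge 10 mm higher. Light spring down to 0.36, then its lip meets a bead on the tray: about 8 N down at the press point takes it over, below 0.14 it clicks shut by itself and stays; let go before, it springs up
- rim_front_press (a point): where to press the front section: on its upper face, half-way along it, 13 mm outward from its hinge; when shut it lies 55 mm from the tray's centre line in -x of the tray and 31 mm above the tray's underside, 7 mm higher when sprung up. Site x points outward, z out of the face
- rim_back (a joint): the same for the rim section along the tray's back (+x of the tray), 124 mm long
- rim_back_press (a point): where to press the back section: on its upper face, half-way along it, 13 mm outward from its hinge; when shut it lies 55 mm from the tray's centre line in +x of the tray and 31 mm above the tray's underside, 7 mm higher when sprung up. Site x points outward, z out of the face
- rim_left (a joint): the same for the rim section along the tray's left end (+y of the tray), 80 mm long
- rim_left_press (a point): where to press the left section: on its upper face, half-way along it, 13 mm outward from its hinge; when shut it lies 77 mm from the tray's centre line in +y of the tray and 31 mm above the tray's underside, 7 mm higher when sprung up. Site x points outward, z out of the face
- rim_right (a joint): the same for the rim section along the tray's right end (-y of the tray), 80 mm long
- rim_right_press (a point): where to press the right section: on its upper face, half-way along it, 13 mm outward from its hinge; when shut it lies 77 mm from the tray's centre line in -y of the tray and 31 mm above the tray's underside, 7 mm higher when sprung up. Site x points outward, z out of the face
- spare_bobbin: bystander, loose: spare bobbin of pink thread lying beside the tray's front, 21 mm across, 12 mm high; origin at the underside, under its centre
- thread_spool: bystander, loose: upright spool of teal thread beside the tray's left end, 28 mm across, 58 mm high; origin at the underside, under its centre
- tape_measure: bystander, loose: round yellow tape measure beside the tray's right end, 52 mm across, 16 mm high; origin at the underside, under its centre
- sequin_dispenser: bystander, loose: stainless push dispenser of sequins, 72 mm across, 125 mm high with its plunger; origin at the underside, under its centre
- screw_jar: bystander, loose: glass jar with brass screw-top lid, 72 mm across, 100 mm high; origin at the underside, under its centre
- birch_hoop: bystander, loose: round birch embroidery hoop lying flat, 153 mm across, 10 mm high, with a brass clamp screw; origin at the underside, under its centre
- magnifier: bystander, loose: chrome magnifier on a hinged stand, base 116 mm across, lens ring 100 mm across, 195 mm high; origin at the underside, under the base's centre
- scissors: bystander, loose: scissors with red handles lying flat, 165 mm long, 9 mm high; origin at the underside, under its pivot screw

How it is judged (in metres and radians):
At the end, for the whole second after the job is handed in: all four rim sections are shut (each hinge under 0.06 rad, its outer edge within about 1 mm of flush); the tray stands flat on the table, at rest, within 30 mm of where it started; every other thing is within 30 mm of where it started (value of joint each of rim_front, rim_back, rim_left, rim_right below 0.06 rad and distance of each of tray, spare_bobbin, thread_spool, tape_measure, sequin_dispenser, screw_jar, birch_hoop, magnifier, scissors from where it was at the start of the episode below 0.03 m and angle between tray's own z axis and vertical below 0.04 rad and height (world z) of tray below 0.004 m and linear speed of tray below 0.01 m/s); the robot touches nothing.
It fails at once if the tray is lifted or tipped (more than 12 mm up, or 0.15 rad) (height (world z) of tray above 0.012 m or angle between tray's own z axis and vertical above 0.15 rad).
It fails at once if the tray is shoved more than 30 mm (distance of tray from where it was at the start of the episode above 0.03 m).
It fails at once if another thing on the table is lifted, knocked or pushed more than 30 mm (distance of any of spare_bobbin, thread_spool, tape_measure, sequin_dispenser, screw_jar, birch_hoop, magnifier, scissors from where it was at the start of the episode above 0.03 m).
It also fails if it takes over 54 s, if anything falls off the work surface, if the arm or the gripper's body presses on something with over 40 N, if the wrist force passes 120 N, or if a joint passes its speed limit or range.

ROBOT

A 7-joint arm with a two-finger parallel gripper is mounted at the origin on the work surface. World frame = base frame: x ahead of the robot, y to its left, z up, the work surface at z = 0. Lengths are in mm, angles in rad, forces in N, time in s.
With the tool pointing down it reaches from about 400 to 875 mm from the base axis. Payload 4.4 kg.
Tool frame: the origin (TCP) lies on the centre line of the jaws, within the pads' length; the fingertips stand 25 mm ahead of it and the grasp point (between the pads) lies 6 mm ahead of it (ctrl.finger_overhang is the distance from the TCP to the fingertips, in mm); z points along the fingers, y is the line along which they close (so a half turn about z gives the same grasp; the last joint's range is limited). The gripper opens to 85 mm and grips with 20 to 120 N. Pads are 22 mm wide; open, the fingers measure 114 mm over their backs; the gripper's body (76 mm by 85 mm) begins 54 mm behind the grasp point. The pads swing forward as they close: fully open they stand 13 mm farther back than shut.
Start: joints at [1.116, 0.628, 0.038, 1.517, -0.027, 0.996, -0.02], TCP at [246.428, -601.49, 256.313] pointing down, gripper open.
Joint ranges: [-3.06, 3.06], [-0.37, 2.12], [-1.25, 1.32], [0.18, 2.47], [-1.1, 4.24], [0.23, 1.98], [-2.94, 2.94]. Speed limits (rad/s): [2.57, 2.57, 3.14, 3.14, 3.14, 3.14, 3.14].

INTERFACE

Orientations are given as [roll, pitch, yaw] about the fixed x, y, z axes, in that order (R = Rz(yaw) Ry(pitch) Rx(roll)).
In Python, from cell import ctrl gives the robot as it stands. The module is installed in compiled form; this text tells all that it offers.
- The arm moves only by the tool play_rows, never from a script. Its argument "targets" is a list of rows, each a list of 5 numbers: the closure, from 0 (fully open) to 1 (shut), then the shift along the tool's x, y, z in cm, then the turn about the tool's z in degrees. In form: [[gripper, dx, dy, dz, spin], ...]. A call has 1 to 10 rows; each row is the pose to reach, as a shift and turn from the pose commanded when the call began, along the tool's axes at that moment; what a row does not reach only later rows make up. A row lasts 1/10 s, in which the tool goes at most 50 mm and 8.59 degrees, less where a joint would pass 70% of its speed; a pose out of reach is approached as far as the arm can. A call with a gripper value outside its range is refused whole. The fingers move at their own pace and stop on an object; the grip force is fixed at half the most. Time passes only in rows, so rows that repeat a pose let the fingers close. It gives the time, the measured TCP pose, the force, the opening and the grip force at its end, in the units of the state.
- ctrl.read_state(): the state, without advancing time (a new reading comes with each control period).
- ctrl.get_image(name): name is "scene" or "top" or "wrist"; returns (picture, depth): 400x640x3 uint8, red, green, blue; 400x640 float32, mm along the optical axis (not along the pixel's ray), 0 where there is no reading.
- ctrl.calibration(name): a dict with "vfov" (degrees; the focal length in pixels is half the picture's height over the tangent of half this angle, whatever the lens; pixels are square), "cx", "cy" (the principal point, pixels), "extrinsics" (4x4, takes a point from camera to world coordinates); the wrist camera has in their place "mount" (4x4, takes a point from camera to tool coordinates, whose origin is the TCP and whose axes are the flange's). Camera axes: x right, y down, z forward; pixel columns grow to the right and rows downward; lengths in mm; the calibration is good to about 2 mm. A picture is of the moment at which its call begins: read the wrist's pose just before it. calibration takes no time and is no camera call.
- ctrl.finish_job(): hands the job in; it is judged then, once.
Trained networks look in the newest picture that a camera, given by its name, has taken for a name from the list of things; names that differ only in an ending like _2 or _b are one class to them, and where a whole thing is asked for, a point or a joint stands for the part that bears it (a point fixed in the world has none). Each returns a list of dicts, best first, with "confidence" (0 to 1); they miss things now and then, are a little off and sometimes report something else, mostly with a low value. They report only what shows in the picture. A call takes as long as a camera call.
- ctrl.search_frame(camera, name): "bbox" ([left, top, right, bottom] in pixels, round what is visible of it).
- ctrl.trace(camera, name): "pixels" (400x640 bool, what is visible of it) and "bbox" ([left, top, right, bottom] in pixels, round what is visible of it).
The state is a dict: "clock": time; "qpos": joint angles; "qd": joint speeds; "tau": joint torques, N m; "eef_pos": TCP position; "tool_rot": TCP orientation; "force": force on the tool from outside, world axes, zero at the start; "torque": the same for the moment, N m; "width": finger opening in mm; "gripper_force": force on a finger pad.
Only numpy, scipy, OpenCV 4.12 (cv2) and the standard library are available. Lean on these libraries where they do the work, as an engineer would, in place of code of your own. Each camera call takes 0.05 s, during which the arm holds its last target. There are 200 camera calls.

## Working session

There is one attempt and no reset: what is moved stays moved. The work goes in short steps, Python scripts to look and compute and a tool call to move; the robot and the scene stay as the last step left them, time stands still between calls to the robot, and variables do not carry over. Pictures are saved under pics/ and viewed, at most 10 in all, crops included, and the job is handed in when it is done.

Besides the shell and the picture viewer there is one more tool, called in YAML: its name, and indented under it one key for each argument. play_rows: Moves the arm, as the interface text tells. Its arguments: {"type":"object","properties":{"targets":{"type":"array"}},"required":["targets"]}

```bash
mkdir -p pics; cat > h.py <<'E'
import numpy as np, cv2
from cell import ctrl
from scipy.spatial.transform import Rotation as R
def cloud(name, depth):
    c=ctrl.calibration(name); f=200/np.tan(np.radians(c["vfov"])/2)
    v,u=np.mgrid[:400,:640]; P=np.stack([(u-c["cx"])/f*depth,(v-c["cy"])/f*depth,depth],-1)
    if "extrinsics" in c: T=np.array(c["extrinsics"])
    else:
        s=ctrl.read_state(); W=np.eye(4); W[:3,:3]=R.from_euler("xyz",s["tool_rot"]).as_matrix(); W[:3,3]=s["eef_pos"]; T=W@np.array(c["mount"])
    return P@T[:3,:3].T+T[:3,3]
E
python3 - <<'E'
from h import *
s=ctrl.read_state(); print({k:np.round(v,3) for k,v in s.items()}); print(ctrl.finger_overhang)
for n in ["top","scene"]:
    im,d=ctrl.get_image(n); cv2.imwrite(f"pics/{n}.png",im[...,::-1]); P=cloud(n,d)
    if n=="top":
        for o in ["tray","rim_front","spare_bobbin","thread_spool","tape_measure","sequin_dispenser","screw_jar","birch_hoop","magnifier","scissors"]:
            for r in ctrl.trace(n,o)[:1]:
                m=r["pixels"]&(d>0); Q=P[m]
                print(o,round(r["confidence"],2),r["bbox"],np.round(np.median(Q,0)),np.round(np.percentile(Q,[2,98],axis=0)).tolist())
                if o=="tray":
                    rr=cv2.minAreaRect(Q[Q[:,2]>15][:,:2].astype(np.float32)); print(rr)
E
```

```text
{'clock': np.float64(0.0), 'qpos': array([ 1.116,  0.629,  0.038,  1.518, -0.027,  0.996, -0.02 ]), 'qd': array([ 0.003, -0.001, -0.001,  0.002,  0.   , -0.   ,  0.004]), 'tau': array([-1.0000e-03, -5.6341e+01,  1.2270e+00, -1.9344e+01,  1.1000e-02,
        1.0000e-02, -0.0000e+00]), 'eef_pos': array([ 246.17 , -600.949,  255.355]), 'tool_rot': array([-3.14 ,  0.   ,  0.389]), 'force': array([ 0.392,  0.159, -0.919]), 'torque': array([-0.02 ,  0.039,  0.036]), 'gripper_force': np.float64(0.0), 'width': np.float64(85.558)}
25.0
tray 0.66 [288.6, 201.7, 352.1, 257.2] [525.  11.  34.] [[459.0, -71.0, 27.0], [592.0, 92.0, 43.0]]
((525.8545532226562, 10.137443542480469), (171.98399353027344, 128.04452514648438), 74.40455627441406)
rim_front 0.53 [293.7, 236.8, 340.2, 256.5] [473.  22.  37.] [[453.0, -34.0, 27.0], [495.0, 82.0, 45.0]]
spare_bobbin 0.74 [292.9, 208.9, 298.6, 234.3] [545.  83.  38.] [[511.0, 67.0, 30.0], [579.0, 97.0, 45.0]]
thread_spool 0.69 [266.5, 216.7, 278.7, 228.0] [537. 146.  58.] [[526.0, 135.0, 2.0], [551.0, 160.0, 63.0]]
tape_measure 0.84 [365.3, 227.7, 383.5, 245.7] [ 505. -139.   16.] [[482.0, -165.0, -1.0], [530.0, -116.0, 21.0]]
sequin_dispenser 0.93 [453.9, 221.2, 495.6, 255.6] [ 504. -412.   96.] [[466.0, -455.0, 3.0], [542.0, -390.0, 129.0]]
screw_jar 0.7 [148.8, 217.4, 187.0, 242.6] [515. 425.  98.] [[486.0, 405.0, 12.0], [548.0, 465.0, 105.0]]
birch_hoop 0.6 [296.7, 119.5, 347.6, 166.8] [795.  17.   9.] [[710.0, -64.0, 1.0], [855.0, 76.0, 15.0]]
magnifier 0.56 [161.8, 141.2, 221.5, 205.9] [659. 364. 157.] [[594.0, 320.0, 11.0], [751.0, 414.0, 191.0]]
```

View pics/top.png

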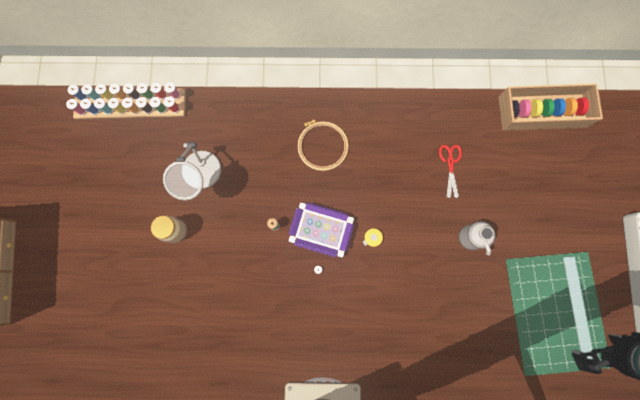

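View pics/scene.png

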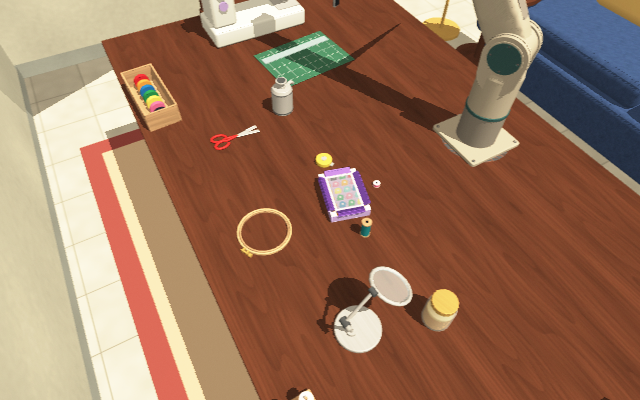

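The tray is in the top view around (321,230), yawed about -15.6°. The bobbin is at (318,269), the spool at (272,224) and the tape at (374,238). I'll move over the tray with the fingers closing.

play_rows:
  targets:
    - [1, 49, -45.9, 0, 38]
    - [1, 49, -45.9, 0, 38]
    - [1, 49, -45.9, 0, 38]
    - [1, 49, -45.9, 0, 38]
    - [1, 49, -45.9, 0, 38]
    - [1, 49, -45.9, 0, 38]
    - [1, 49, -45.9, 0, 38]
    - [1, 49, -45.9, 0, 38]
    - [1, 49, -45.9, 0, 38]
    - [1, 49, -45.9, 0, 38]

```text
clock: 1.6
eef_pos: [455.3, -145.0, 256.7]
tool_rot: [-3.142, -0.001, -0.274]
force: [1.4, -0.7, 0.6]
width: 0.0
gripper_force: 0.0
```

```bash
python3 - <<'E'
from h import *
s=ctrl.read_state(); print(s["clock"],s["eef_pos"],s["tool_rot"],s["width"])
Rm=R.from_euler("xyz",s["tool_rot"]).as_matrix()
print(Rm.T@(np.array([510,10,255])-s["eef_pos"])/10, np.degrees(s["tool_rot"][2])+15.6, np.round(ctrl.calibration("wrist")["mount"],2))
E
```

```text
1.6 [ 455.30877221 -144.9817175   256.720179  ] [-3.14155711e+00 -1.15925364e-03 -2.74440009e-01] 0.0024288425921879225
[  1.0641246  -16.40035494   0.17383459] -0.1242542407659446 [[   0.     -0.95   -0.3    77.61]
 [   1.     -0.      0.      0.72]
 [  -0.     -0.3     0.95 -117.38]
 [   0.      0.      0.      1.  ]]
```

play_rows:
  targets:
    - [1, 3, -16.4, 0, 0]
    - [1, 3, -16.4, 0, 0]
    - [1, 3, -16.4, 0, 0]
    - [1, 3, -16.4, 0, 0]
    - [1, 3, -16.4, 0, 0]
    - [1, 3, -16.4, 0, 0]

```text
clock: 2.2
eef_pos: [527.4, 1.8, 256.2]
tool_rot: [3.14, 0.0, -0.275]
force: [0.2, -1.0, 0.0]
width: 0.1
gripper_force: 0.0
```

```bash
python3 - <<'E'
from h import *
s=ctrl.read_state(); print(s["clock"],s["eef_pos"],s["tool_rot"])
im,d=ctrl.get_image("wrist"); P=cloud("wrist",d)
vis=im[...,::-1].copy()
for o in ["tray","rim_front","spare_bobbin","thread_spool","tape_measure"]:
    for r in ctrl.trace("wrist",o)[:1]:
        m=r["pixels"]&(d>0); Q=P[m]; 
        print(o,round(r["confidence"],2),r["bbox"],np.round(np.median(Q,0),1),np.round(np.percentile(Q,[2,98],axis=0)).tolist())
        if o=="tray": print(cv2.minAreaRect(Q[Q[:,2]>15][:,:2].astype(np.float32)))
# white-edged panel
hsv=cv2.cvtColor(im,cv2.COLOR_RGB2HSV)
w=(hsv[...,0]>125)&(hsv[...,0]<145)&(hsv[...,1]>120)&(P[...,2]>15)&(P[...,2]<60)
Q=P[w]; print("violet",w.sum(),cv2.minAreaRect(Q[:,:2].astype(np.float32)))
cv2.imwrite("pics/w1.png",vis)
E
```

```text
2.2 [527.37389115   1.79270764 256.23541924] [ 3.14036141e+00  3.81391627e-04 -2.74962064e-01]
tray 0.64 [237.8, 124.6, 386.4, 230.4] [529.6   5.3  31.4] [[460.0, -76.0, 27.0], [594.0, 87.0, 41.0]]
((525.2445068359375, 6.385833740234375), (172.99542236328125, 127.95260620117188), 74.12791442871094)
rim_front 0.95 [260.0, 215.0, 362.8, 230.3] [475.1  19.7  36. ] [[453.0, -36.0, 31.0], [496.0, 77.0, 41.0]]
thread_spool 0.71 [179.8, 183.3, 219.0, 216.7] [540.6 138.   56.3] [[527.0, 131.0, 3.0], [551.0, 156.0, 59.0]]
tape_measure 0.74 [408.1, 137.2, 454.0, 180.4] [ 507.  -142.1   15.7] [[484.0, -166.0, 5.0], [530.0, -120.0, 18.0]]
violet 4010 ((526.7605590820312, 8.447486877441406), (166.330322265625, 124.05902099609375), 74.16252899169922)
```

View pics/w1.png

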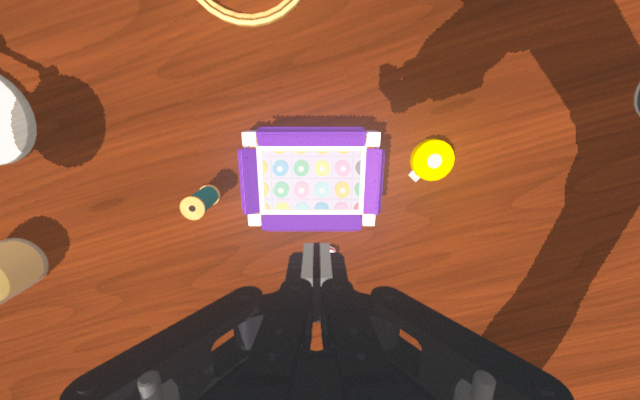

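The wrist view shows the tray at pixels (238–386, 125–230) with all four violet sections standing up. Its centre is about (526,8) and its yaw about -0.276, which matches the tool. I'll press the front section first.

play_rows:
  targets:
    - [1, -5.8, -0.6, 5, 0]
    - [1, -5.8, -0.6, 10, 0]
    - [1, -5.8, -0.6, 14, 0]
    - [1, -5.8, -0.6, 17, 0]
    - [1, -5.8, -0.6, 18, 0]
    - [1, -5.8, -0.6, 18.6, 0]
    - [1, -5.8, -0.6, 19.2, 0]
    - [1, -5.8, -0.6, 19.6, 0]
    - [1, -5.8, -0.6, 19.9, 0]
    - [1, -5.8, -0.6, 19.9, 0]

```text
clock: 3.5
eef_pos: [474.3, 24.4, 58.4]
tool_rot: [-3.141, -0.002, -0.275]
force: [0.0, -1.0, 0.9]
width: 0.1
gripper_force: 0.2
```

play_rows:
  targets:
    - [1, 0, 0, 0.2, 0]
    - [1, 0, 0, 0.4, 0]
    - [1, 0, 0, 0.5, 0]
    - [1, 0, 0, 0.5, 0]

```text
clock: 3.9
eef_pos: [474.4, 24.5, 55.4]
tool_rot: [-3.14, -0.003, -0.275]
force: [-5.7, 0.1, 33.9]
width: 0.2
gripper_force: 17.3
```

play_rows:
  targets:
    - [1, 0, 0, -3, 0]
    - [1, 3, 0, -4, 0]
    - [1, 7, 0, -4, 0]
    - [1, 11, 0, -4, 0]
    - [1, 11, 0, -2, 0]
    - [1, 11, 0, -1.3, 0]
    - [1, 11, 0, -0.8, 0]
    - [1, 11, 0, -0.4, 0]
    - [1, 11, 0, -0.1, 0]
    - [1, 11, 0, 0, 0]

```text
clock: 4.9
eef_pos: [580.5, -5.7, 55.1]
tool_rot: [-3.141, -0.003, -0.275]
force: [-2.1, -1.8, 25.9]
width: -0.2
gripper_force: 12.8
```

play_rows:
  targets:
    - [1, 0, 0, -4, 0]
    - [1, -2, -3, -4.5, 0]
    - [1, -5.5, -6, -4.5, 0]
    - [1, -5.5, -7.9, -4.5, 0]
    - [1, -5.5, -7.9, -2, 0]
    - [1, -5.5, -7.9, -1.3, 0]
    - [1, -5.5, -7.9, -0.8, 0]
    - [1, -5.5, -7.9, -0.4, 0]
    - [1, -5.5, -7.9, -0.1, 0]
    - [1, -5.5, -7.9, 0, 0]

```text
clock: 5.9
eef_pos: [547.4, 85.8, 54.6]
tool_rot: [-3.141, 0.001, -0.275]
force: [-7.1, 2.0, 30.2]
width: 0.1
gripper_force: 14.5
```

Now the right end.

play_rows:
  targets:
    - [1, 0, 0, -4, 0]
    - [1, 0, 4, -4.5, 0]
    - [1, 0, 8, -4.5, 0]
    - [1, 0, 12, -4.5, 0]
    - [1, 0, 15.8, -4, 0]
    - [1, 0, 15.8, -1.4, 0]
    - [1, 0, 15.8, -0.8, 0]
    - [1, 0, 15.8, -0.4, 0]
    - [1, 0, 15.8, -0.1, 0]
    - [1, 0, 15.8, 0, 0]

```text
clock: 6.9
eef_pos: [504.6, -68.0, 54.5]
tool_rot: [3.14, 0.0, -0.276]
force: [-6.7, -4.4, 31.3]
width: 0.2
gripper_force: 16.1
```

play_rows:
  targets:
    - [1, 0, 0, -4, 0]
    - [1, 0, 0, -9, 0]
    - [1, 0, 0, -14, 0]
    - [1, 0, -4, -18, 0]
    - [1, 2, -8, -20, 0]
    - [1, 4, -8, -20, 0]
    - [1, 4, -8, -20, 0]
    - [1, 4, -8, -20, 0]

```text
clock: 7.7
eef_pos: [564.5, 0.3, 252.0]
tool_rot: [3.141, 0.002, -0.273]
force: [0.5, 0.2, 0.5]
width: 0.1
gripper_force: 0.0
```

```bash
python3 - <<'E'
from h import *
s=ctrl.read_state(); print(s["clock"],s["eef_pos"],s["force"])
im,d=ctrl.get_image("wrist"); P=cloud("wrist",d)
for o in ["rim_front","rim_back","rim_left","rim_right"]:
    for r in ctrl.trace("wrist",o)[:4]: 
        Q=P[r["pixels"]&(d>0)]; print(o,round(r["confidence"],2),np.round(np.median(Q,0),1),np.round(np.percentile(Q[:,2],[5,95]),1))
c,s_=np.cos(.276),np.sin(.276)
X=(P[...,0]-526)*c-(P[...,1]-8)*s_; Y=(P[...,0]-526)*s_+(P[...,1]-8)*c; Z=P[...,2]
for n,a,b in [("front",-X,Y),("back",X,Y),("left",Y,X),("right",-Y,X)]:
    h=42 if n in("front","back") else 64
    print(n,[round(float(np.median(Z[(a>h+k)&(a<h+k+4)&(abs(b)<30)&(d>0)])),1) for k in (-4,2,8,14)])
print(ctrl.search_frame("wrist","tray")[:1])
v=im[...,::-1][90:270,200:480]; cv2.imwrite("pics/w2.png",cv2.resize(v,None,fx=2.8,fy=2.8))
E
```

```text
7.7 [5.64484082e+02 2.78916452e-01 2.51986581e+02] [0.53661677 0.24289078 0.46349313]
rim_front 0.91 [476.3   5.2  30.3] [29.  31.6]
rim_back 0.81 [576.5  -6.9  30.1] [24.2 31.6]
rim_left 0.74 [546.4  78.3  30.2] [29.  31.5]
rim_left 0.35 [ 507.6 -141.6   15.3] [ 5.3 16.9]
rim_left 0.23 [521.8 405.5  39.3] [ 5.8 73.3]
rim_right 0.61 [506.8 -64.3  30.4] [29.1 31.5]
front [30.4, 30.2, 30.0, 29.7]
back [282.2, 269.6, 283.4, 310.8]
left [30.2, 30.2, 30.1, 30.7]
right [30.4, 30.2, 30.2, 30.7]
[{'bbox': [247.4, 158.5, 388.0, 254.3], 'confidence': 0.86}]
```

View pics/w2.png

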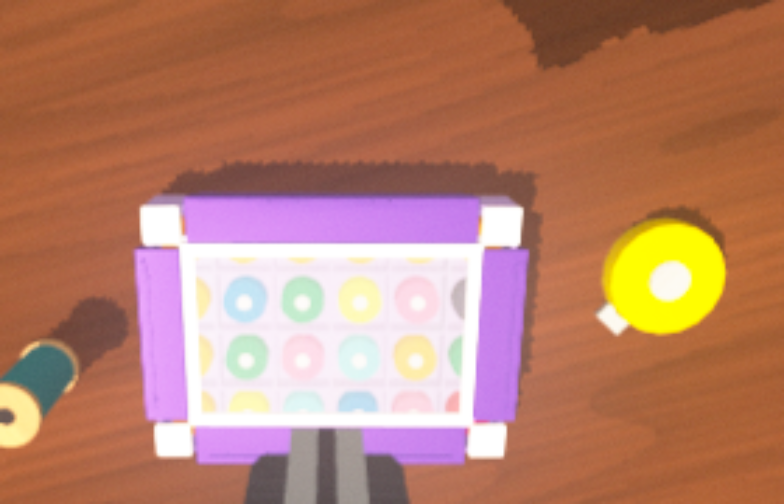

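All four sections are level with the panel at about 30 mm, where before they reached 41 mm. In the crop the tray, spool and tape stand where they were, and the arm is clear.

```bash
python3 -c "
from cell import ctrl
print(ctrl.finish_job())"
```

```text
the job is handed in; nothing more can be done
None
```

All four rim sections are pressed flat and shut as measured in the wrist camera, the tray and its neighbours stand where they were, the arm is clear, and the job was handed in at about 8 s (it returned no verdict).

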